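Show the plugged window profile to the inspection camera

ROBOT

A 6-joint arm with a two-finger parallel gripper is mounted at the origin on the work surface. World frame = base frame: x ahead of the robot, y to its left, z up, the work surface at z = 0. Lengths are in m, angles in rad, forces in N, time in s.
With the tool pointing down it reaches from about 0.3 to 0.875 m from the base axis. Payload 6.4 kg.
Tool frame: the origin (TCP) lies at the very end of the fingers, on their centre line; the grasp point (between the pads) lies tcp_to_grasp behind it (tcp_to_grasp is the distance from the TCP to the grasp point, in m); z points along the fingers, y is the direction in which the jaws open and shut (so a half turn about z gives the same grasp; the last joint's range is limited). The gripper opens to 85 mm and grips with 20 to 120 N. Pads are 22 mm wide; open, the fingers measure 114 mm over their backs; the gripper's body (76 mm by 85 mm) begins 54 mm behind the grasp point. The pads swing forward as they close: fully open they stand 13 mm farther back than shut.
Start: joints at [-1.553, 0.181, 1.607, -0, 1.354, -0.206], TCP at [0.128, -0.561, 0.231] pointing down, gripper open.
Joint ranges: [-2.99, 2.99], [-0.89, 2.07], [0.3, 2.58], [-1.14, 4.28], [0, 2.63], [-3.12, 3.12]. Speed limits (rad/s): [2.57, 2.57, 3.01, 3.14, 3.14, 3.14].

INTERFACE

Orientations are given as a unit quaternion [w, x, y, z].
In Python, from bench import get_obs, camera, hand_in, tcp_to_grasp gives the robot as it stands.
- The arm moves only by the shell command python3 -m inch 'ROWS' [OPENING]. ROWS is JSON, a list of rows, each an object with "delta_pos": the shift along the tool's x, y, z in cm, a list of three; "rotation": the turn, a rotation vector about the tool's x, y, z in rad, a list of three. In form: [{"delta_pos": [x, y, z], "rotation": [rx, ry, rz]}, ...]. A call has 1 to 10 rows; each row shifts and turns the commanded pose from where the row before left it, along the tool's axes as they then stand; what a row does not reach is not made up. A row lasts 1/10 s, in which the tool goes at most 50 mm and 8.59 degrees, less where a joint would pass 70% of its speed; a pose out of reach is approached as far as the arm can. A call is refused whole if a number of a shift passes 5 or a number of a turn 0.15, either way. A call with a gripper value outside its range is refused whole. OPENING is the finger opening in cm, from 0 to 8.54, set as the call begins (- or left out, the last holds). The fingers move at their own pace and stop on an object; the grip force is fixed at half the most. Time passes only in rows, so rows that do not move let the fingers close. It gives the time, the measured TCP pose, the force and the opening at its end, in the units of the state.
- get_obs(): the state, without advancing time (a new reading comes with each control period).
- camera(name): name is "side" or "top" or "wrist"; returns a dict with "color" (400x640x3 uint8, red, green, blue), "vfov" (degrees; the focal length in pixels is half the picture's height over the tangent of half this angle, whatever the lens; pixels are square), "cx", "cy" (the principal point, pixels), "k1" (the pictures are not rectified: a ray, as slopes to the right and down, at radius r is drawn at 1 + k1 r^2 times it, then the intrinsics apply), "eye" and "orientation" of the camera in the world; the wrist camera has in their place "T_tool_cam" (4x4, takes a point from camera to tool coordinates, whose origin is the TCP and whose axes are the flange's). Camera axes: x right, y down, z forward; pixel columns grow to the right and rows downward; lengths in m; the calibration is good to about 2 mm. A picture is of the moment at which its call begins: read the wrist's pose just before it. There is no depth.
- hand_in(): hands the job in, once; it reports no verdict.
The state is a dict: "time_s": time; "q": joint angles; "dq": joint speeds; "joint_efforts": joint torques, N m; "eef_pos": TCP position; "eef_rot": TCP orientation; "wrist_force": force on the tool from outside, world axes, zero at the start; "torque": the same for the moment, N m; "opening": opening from 0.0 (shut) to 1.0 (fully open).
Only numpy, scipy, OpenCV 4.12 (cv2) and the standard library are available. Lean on these libraries where they do the work, as an engineer would, in place of code of your own. Each camera call takes 0.05 s, during which the arm holds its last target.

TASK

On the machine bed, turn the clamp strap by its ball knob a quarter turn to its stop, so that it lies between the two profiles, then lift the profile with the orange end plug out of its nest and present it in the air to the inspection camera: slotted side up, orange end facing the lens and midway between the orange tips of the camera's framing fork, the profile in line with the lens's line of sight and inclined to match it. Finish while gripping it still there: the job ends holding, nothing is put down. Do not touch the camera, its fork or its stand with the robot or the profile, and leave the plain profile in its nest and the other things on the table where they are.

Things in the scene. Friction and masses are not known exactly. Their poses are not given: they have to be found in the camera images.
- bed: fixed dark steel bed, plate 250 (x) x 300 (y) x 20 mm high; origin under its centre, x along the nests. Nests run along x at y = -65 and +65 mm: a profile lies on the plate between two black rails 8 mm high, 8 wide, 45 apart, with an 8 mm high stop at the -x end. A 24 mm thick pivot post stands at the centre. Place and yaw vary.
- strap (a joint): grey clamp bar 22 mm wide, 74 to 84 mm above the table, turning on the bed's centre post. At 0 it crosses both profiles, knob to the bed's +y (starts within 0.15 rad of it); grows clockwise from above to a stop at 1.571: along the bed's x, knob to +x. Stays where left; 1.5 N at the knob turns it. Ends 110 mm (knob side) and 85 mm from the axis; it clears the profiles by 1.5 mm.
- strap_knob (a point): centre of the black ball knob, 32 mm across, on a 12 mm stem at the end of the strap; 105 mm from the pivot axis, 118 mm above the table, 34 mm above the strap's top.
- strap_pivot (a point): point on the strap's vertical pivot axis at the height of the knob's centre (118 mm above the table).
- profile: the profile to present: loose rectangular aluminium tube 140 mm long (x), 40 wide (y), 50 high (z), about 0.24 kg; an orange plug stands 10 mm out of its +x end, a black slot 30 x 12 mm is in its top near that end. Origin under the tube's centre: x towards the plug, z up. Lies in either nest, plug towards the bed's +x, up to 20 mm along the nest.
- plug_face (a point): centre of the outer face of the orange plug: 80 mm along x and 25 mm up from the profile's origin.
- blank: the plain profile in the other nest: same tube of 140 x 40 x 50 mm, no plug, no slot; origin at the centre of its underside, x along it. To be left there.
- stand: fixed stand of the inspection camera; origin on the table straight below the focus. At its +x side: grey foot 120 x 120 x 18 mm centred at x = 235 mm, column 28 mm thick at x = 262 mm to 378 mm height, and upright dark cheeks (x = 180 to 253, y = -36 to +36, 285 to 385 mm high) that hold the camera. The camera looks to -x. Place and yaw vary.
- lens_head: the camera; origin at its focus. It looks along its -x, down at a locked tilt of 0.25 to 0.5 rad that varies; y is level. Grey box 70 x 56 x 56 mm centred at x = 205 mm, lens front at 130 mm, white ring light 72 mm across. Framing fork: 8 mm rods at y = -60 and +60 mm, from x = 150 mm to orange tips at x = 0. A rightly presented profile has this body's attitude: same x (into the lens), y, z.
- focus (a point): the camera's focus, where the middle of the plug's face belongs: on the line of sight, midway between the fork's orange tips, 130 mm ahead of the lens front, 260 mm above the table (the origin of lens_head).
- grease_jar: bystander: jar with red cap, 64 mm across, 75 high, left part of the table; origin under its centre.
- spray_can: bystander: blue can, 60 mm across, 170 high, left part of the table; origin under its centre.
- hammer: bystander: hammer lying beyond the bed, across the table.
- wrench: bystander: wrench lying flat to the right of the bed.
- plug_bin: bystander: blue open bin 140 x 100 x 50 mm with orange plugs, left of the table; origin under its centre.
- offcut: bystander: white profile offcut 70 x 40 x 50 mm, right part of the table; origin under its centre.
Things that resemble listed ones, but are neither listed nor needed, are in the scene too. Leave any turquoise or yellow look-alike of the profile alone.

How it is judged:
By the outcome, as a careful person would: the job done as asked, in the order asked, and still so for the second after the job is handed in, while the arm keeps its last pose, push and grip.
It also fails if it takes over 54 s, if anything falls off the work surface, if the arm or the gripper's body presses on something with over 40 N, if the wrist force passes 120 N, or if a joint passes its speed limit or range.

## Working session

There is one attempt and no reset: what is moved stays moved. The work goes in short steps, Python scripts to look and compute and a shell command to move; the robot and the scene stay as the last step left them, time stands still between calls to the robot, and variables do not carry over. Pictures are saved under pics/ and viewed, and the job is handed in when it is done.

```bash
ls; mkdir -p pics; cat > h.py <<'E'
import numpy as np,cv2
from bench import get_obs,camera,tcp_to_grasp
from scipy.spatial.transform import Rotation as R
def rot(q): return R.from_quat([q[1],q[2],q[3],q[0]]).as_matrix()
def snap(name):
    o=get_obs(); c=camera(name)
    if 'eye' in c:
        M=rot(c['orientation']) if np.size(c['orientation'])==4 else np.array(c['orientation']); e=np.array(c['eye'])
    else:
        T=np.array(c['T_tool_cam']); Rt=rot(o['eef_rot']); M=Rt@T[:3,:3]; e=np.array(o['eef_pos'])+Rt@T[:3,3]
    f=c['color'].shape[0]/2/np.tan(np.radians(c['vfov'])/2)
    return dict(img=c['color'],M=M,e=e,f=f,cx=c['cx'],cy=c['cy'],k1=c['k1'])
def ray(s,u,v):
    d=np.array([(u-s['cx'])/s['f'],(v-s['cy'])/s['f']]); x=d.copy()
    for _ in range(20): x=d/(1+s['k1']*(x@x))
    r=s['M']@np.array([x[0],x[1],1]); return r/np.linalg.norm(r)
def plane(s,u,v,z):
    r=ray(s,u,v); return s['e']+r*(z-s['e'][2])/r[2]
def proj(s,p):
    c=s['M'].T@(np.array(p)-s['e']); x=c[:2]/c[2]; x=x*(1+s['k1']*(x@x)); return x*s['f']+[s['cx'],s['cy']]
def tri(obs):
    A=0;b=0
    for s,u,v in obs:
        r=ray(s,u,v);P=np.eye(3)-np.outer(r,r);A=A+P;b=b+P@s['e']
    p=np.linalg.solve(A,b)
    return p,[np.linalg.norm((np.eye(3)-np.outer(ray(s,u,v),ray(s,u,v)))@(p-s['e'])) for s,u,v in obs]
def save(s,n): cv2.imwrite('pics/'+n+'.png',s['img'][:,:,::-1])
def crop(s,n,x0,y0,x1,y1,k): cv2.imwrite('pics/'+n+'.png',cv2.resize(s['img'][y0:y1,x0:x1,::-1],None,fx=k,fy=k,interpolation=cv2.INTER_CUBIC))
E
python3 - <<'E'
from h import *
import pickle
d={}
for n in['side','top','wrist']:
    s=snap(n);save(s,n+'0');d[n]=s;print(n,s['e'].round(3),s['M'].round(2).tolist(),s['f'],s['k1'])
pickle.dump(d,open('s0.pkl','wb'))
o=get_obs();print(o,tcp_to_grasp)
E
```

```text
pics
side [0.347 0.903 0.99 ] [[-0.98, -0.15, 0.14], [-0.21, 0.64, -0.74], [0.02, -0.75, -0.66]] 365.1854177663367 -0.018117307106059112
top [0.339 0.031 1.541] [[0.0, -0.99, 0.14], [-1.0, -0.0, -0.01], [0.01, -0.14, -0.99]] 428.90029584090394 -0.06589987547109123
wrist [ 0.192 -0.546  0.372] [[0.22, -0.94, -0.26], [-0.97, -0.22, -0.06], [-0.0, 0.26, -0.97]] 316.6959693929027 -0.022473934575561644
{'time_s': 0.15, 'q': array([-1.55330115e+00,  1.81419448e-01,  1.60775550e+00, -3.02623845e-05,
        1.35379721e+00, -2.06318236e-01]), 'dq': array([ 0.00049973, -0.00114229, -0.00463333,  0.00015525, -0.00099472,
       -0.00129456]), 'joint_efforts': array([ 8.27068034e-04, -4.45263004e+01, -3.51690888e+01, -2.71788613e-04,
        5.81159737e-03, -3.20881634e-05]), 'eef_pos': array([ 0.12761098, -0.56023329,  0.23057454]), 'eef_rot': array([-6.88072611e-04,  9.93744375e-01,  1.11676503e-01,  5.03155181e-05]), 'wrist_force': array([0.42687462, 0.73348607, 0.33115541]), 'torque': array([-0.05727757,  0.02224489, -0.02866194]), 'opening': 0.9994107343378709} 0.0187
```

View pics/side0.png

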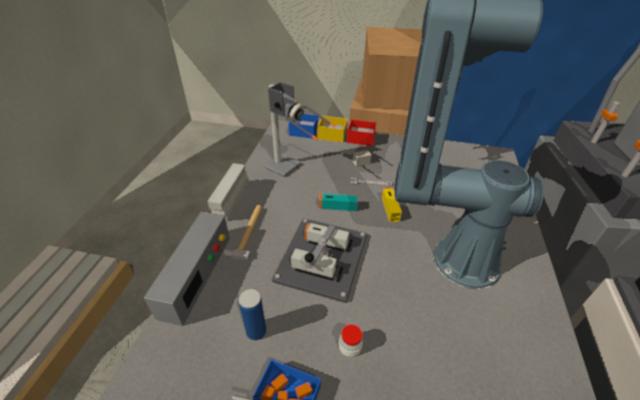

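View pics/top0.png

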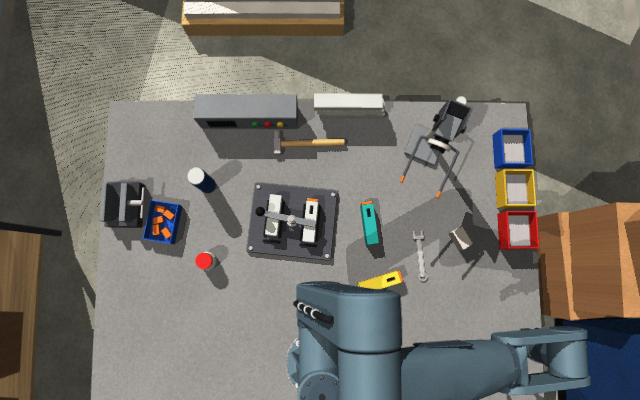

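View pics/wrist0.png

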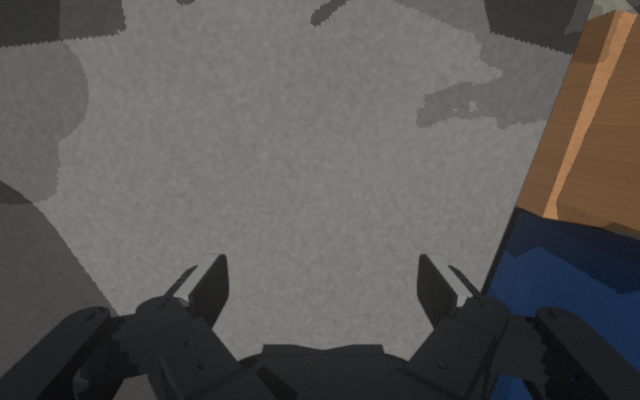

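```bash
python3 - <<'E'
import pickle
from h import *
d=pickle.load(open('s0.pkl','rb'))
crop(d['top'],'t_bed',240,170,400,300,5)
crop(d['top'],'t_st',380,80,500,210,4.5)
crop(d['side'],'s_bed',260,180,420,310,5)
crop(d['side'],'s_st',240,70,400,190,5)
E
```

```text
(no output)
```

View pics/t_bed.png

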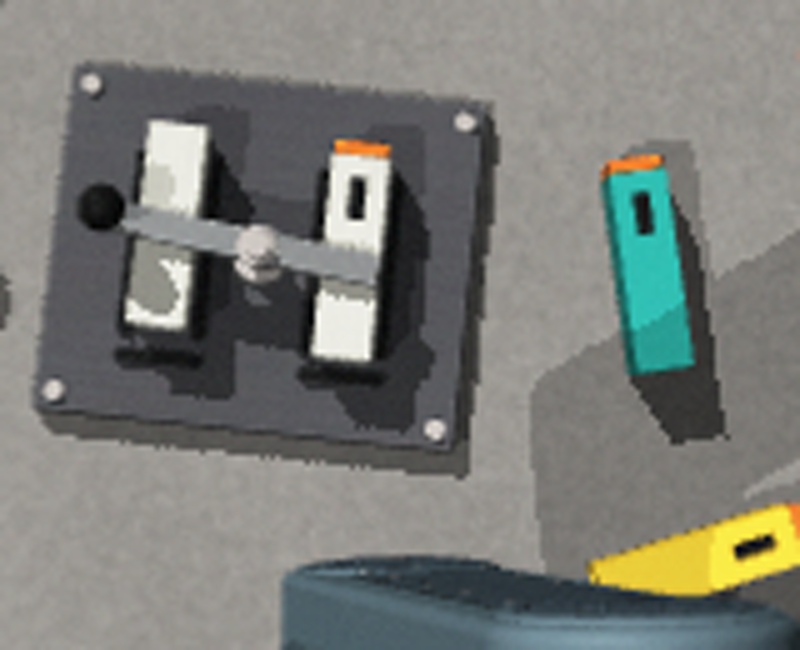

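View pics/t_st.png

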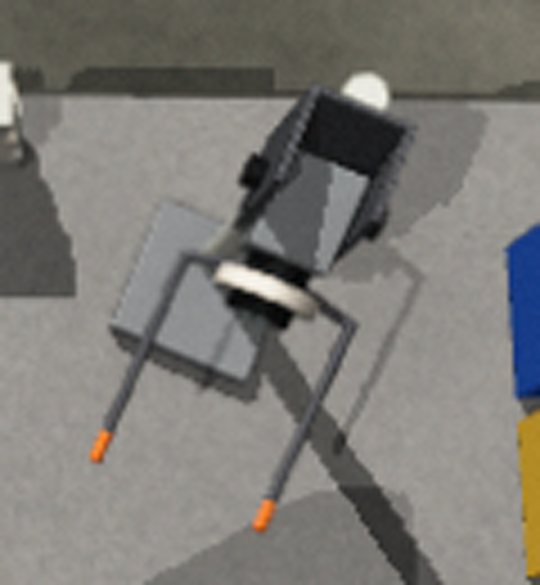

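View pics/s_bed.png

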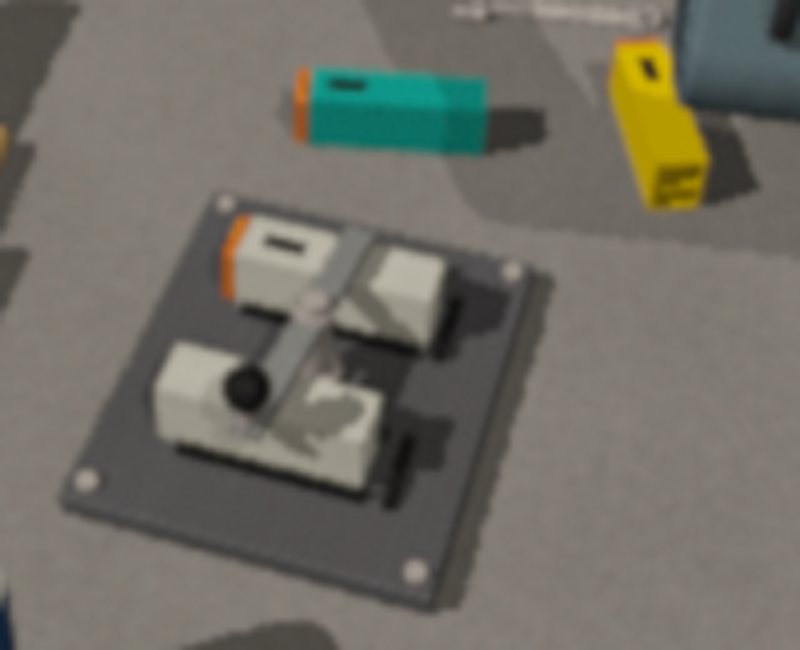

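View pics/s_st.png

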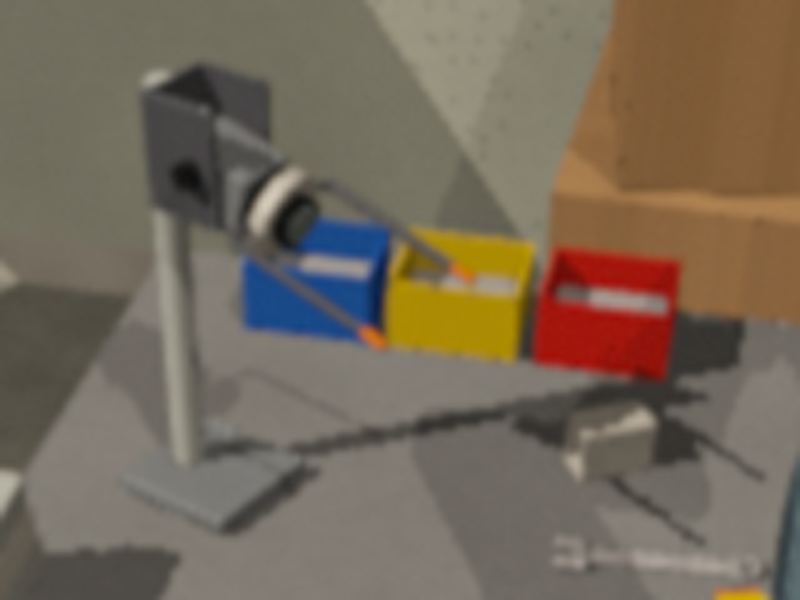

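```bash
python3 - <<'E'
import pickle
from h import *
d=pickle.load(open('s0.pkl','rb'))
def comps(s,box,cond):
    x0,y0,x1,y1=box;im=s['img'][y0:y1,x0:x1].astype(int)
    m=cond(im[...,0],im[...,1],im[...,2]).astype(np.uint8)
    n,l,st,c=cv2.connectedComponentsWithStats(m)
    return [(c[i]+[x0,y0],st[i][4],(st[i][:4]+[x0,y0,0,0]).tolist()) for i in range(1,n) if st[i][4]>3]
org=lambda r,g,b:(r>190)&(g<160)&(b<110)&(r-b>100)
blk=lambda r,g,b:(r<25)&(g<25)&(b<25)
wht=lambda r,g,b:(r>200)&(g>190)&(b>170)
for n,bx in(('top',(390,160,450,210)),('side',(300,100,350,145)),('top',(295,185,325,215)),('side',(300,215,320,250))):
    print(n,bx,[(c.round(1),a,q) for c,a,q in comps(d[n],bx,org)])
print('knob',comps(d['top'],(250,200,270,222),blk),comps(d['side'],(300,245,320,270),blk))
t=d['top'];f=lambda X,Y:(240+(X-2)/5,170+(Y-2)/5)
for p in[(91,85),(465,121),(435,429),(53,390)]: print('screw',plane(t,*f(*p),.022).round(4))
sd=d['side'];g=lambda X,Y:(260+(X-2)/5,180+(Y-2)/5)
for p in[(87,480),(227,204),(512,271),(414,571)]: print('screw side',plane(sd,*g(*p),.022).round(4))
print('knob',plane(t,*f(101,208),.118),plane(sd,*g(246,388),.118))
print('pivot',plane(t,*f(258,240),.1),)
print('prof top corners',[plane(t,*f(*p),.07).round(4).tolist() for p in[(334,153),(394,156),(376,362),(310,357)]])
print('blank',[plane(t,*f(*p),.07).round(4).tolist() for p in[(149,121),(211,126),(187,329),(124,324)]])
E
```

```text
top (390, 160, 450, 210) [(array([401.5, 178.5]), np.int32(14), [400, 176, 4, 6]), (array([438. , 193.6]), np.int32(16), [436, 191, 5, 6])]
side (300, 100, 350, 145) [(array([332., 124.]), np.int32(5), [331, 123, 3, 3])]
top (295, 185, 325, 215) [(array([311.4, 199.2]), np.int32(25), [307, 198, 11, 3])]
side (300, 215, 320, 250) []
knob [(array([260.76923077, 211.82051282]), np.int32(39), [257, 208, 8, 8])] [(array([310.6       , 258.26666667]), np.int32(15), [308, 254, 5, 8])]
screw [0.618  0.2209 0.022 ]
screw [ 0.5925 -0.0482  0.022 ]
screw [ 0.3726 -0.0261  0.022 ]
screw [0.3993 0.2434 0.022 ]
screw side [0.6181 0.2151 0.022 ]
screw side [ 0.5897 -0.0537  0.022 ]
screw side [ 0.3707 -0.0322  0.022 ]
screw side [0.3992 0.2376 0.022 ]
knob [0.51678868 0.20042967 0.118     ] [0.51627983 0.19523799 0.118     ]
pivot [0.49755923 0.09609715 0.1       ]
prof top corners [[0.5617, 0.0453, 0.07], [0.5597, 0.0037, 0.07], [0.4171, 0.016, 0.07], [0.4204, 0.0612, 0.07]]
blank [[0.5838, 0.174, 0.07], [0.5804, 0.1308, 0.07], [0.4394, 0.1456, 0.07], [0.4427, 0.1888, 0.07]]
```

```bash
python3 - <<'E'
import pickle
from h import *
d=pickle.load(open('s0.pkl','rb'));t,sd=d['top'],d['side']
a=lambda X,Y:(380+(X-1.75)/4.5,80+(Y-1.75)/4.5)
b=lambda X,Y:(240+(X-2)/5,70+(Y-2)/5)
P={}
for n,p,q in(('tipL',(97,462),(384,348)),('tipR',(261,530),(472,281)),('cR',(350,324),(322,182)),('ring',(264,288),(275,210)),('cL',(187,256),(240,243))):
    P[n],e=tri([(t,*a(*p)),(sd,*b(*q))]);print(n,P[n].round(4),np.round(e,4))
for n,p,q in(('tipL',(97,462),(384,348)),('tipR',(261,530),(472,281))):
    print(n,plane(t,*a(*p),.26).round(4),plane(sd,*b(*q),.26).round(4))
f=(P['tipL']+P['tipR'])/2
for k in('ring','cR'):
    v=P[k]-(f if k=='ring' else P['tipR']);print(k,np.linalg.norm(v),np.degrees(np.arctan2(v[1],v[0])),np.arcsin(v[2]/np.linalg.norm(v)))
w=P['tipL']-P['tipR'];print(f,np.linalg.norm(w),np.arctan2(-w[0],w[1]))
E
```

```text
tipL [ 0.5892 -0.245   0.2624] [0.0007 0.0007]
tipR [ 0.5426 -0.3551  0.2639] [0.0005 0.0005]
cR [ 0.6757 -0.4084  0.3061] [0.0013 0.0013]
ring [ 0.6994 -0.3509  0.3078] [0.0012 0.0012]
cL [ 0.7179 -0.3011  0.3043] [0.0028 0.0028]
tipL [ 0.589  -0.2456  0.26  ] [ 0.5907 -0.249   0.26  ]
tipR [ 0.5427 -0.3563  0.26  ] [ 0.5442 -0.362   0.26  ]
ring 0.14962974034944765 -20.840472439367108 0.3027040440500367
cR 0.14948044908348493 -21.828271646396352 0.2860794857320084
[ 0.56588325 -0.30006762  0.26319853] 0.11956225790498924 -0.4008627238201795
```

```bash
cat >> h.py <<'E'
def pose(x,z):
    z=np.array(z,float);z/=np.linalg.norm(z);x=np.array(x,float);x-=z*(x@z);x/=np.linalg.norm(x)
    return np.stack([x,np.cross(z,x),z],1)
def go(pt,Rt=None):
    """total shift in tool axes (cm) as the tool stands now, and remaining rotvec (tool)"""
    o=get_obs();M=rot(o['eef_rot'])
    d=M.T@(np.array(pt)-o['eef_pos'])*100
    r=R.from_matrix(M.T@Rt).as_rotvec() if Rt is not None else np.zeros(3)
    print('shift cm',d.round(2),'rotvec',r.round(4),'| shift in target axes',(Rt.T@(np.array(pt)-o['eef_pos'])*100).round(2) if Rt is not None else '')
    print('t',round(o['time_s'],2),'q',o['q'].round(3),'F',o['wrist_force'].round(1),'open',round(o['opening'],3))
E
python3 -c "
from h import *
a=1.378
go([.5168,.199,.23],pose([np.cos(a),np.sin(a),0],[0,0,-1]))"
```

```text
shift cm [ 54.8  -65.39   0.16] rotvec [-1.1000e-03 -1.0000e-03 -1.1542e+00] | shift in target axes [8.197e+01 2.365e+01 6.000e-02]
t 0.15 q [-1.553  0.181  1.608 -0.     1.354 -0.206] F [0.4 0.7 0.3] open 0.999
```

```bash
python3 -m inch '[{"delta_pos":[3,-3.6,0],"rotation":[0,0,0]},{"delta_pos":[3,-3.6,0],"rotation":[0,0,0]},{"delta_pos":[3,-3.6,0],"rotation":[0,0,0]},{"delta_pos":[3,-3.6,0],"rotation":[0,0,0]},{"delta_pos":[3,-3.6,0],"rotation":[0,0,0]},{"delta_pos":[3,-3.6,0],"rotation":[0,0,0]},{"delta_pos":[3,-3.6,0],"rotation":[0,0,0]},{"delta_pos":[3,-3.6,0],"rotation":[0,0,0]},{"delta_pos":[3,-3.6,0],"rotation":[0,0,0]}]'
python3 -c "
from h import *
a=1.378
go([.5168,.199,.23],pose([np.cos(a),np.sin(a),0],[0,0,-1]))"
```

```text
time_s: 1.05
eef_pos: [0.3193, -0.1831, 0.2313]
eef_rot: [0.0, 0.994, 0.111, 0.0]
wrist_force: [0.0, -1.4, -0.4]
opening: 1.003
shift cm [ 27.71 -32.89   0.13] rotvec [ 8.0000e-04 -1.0000e-04 -1.1549e+00] | shift in target axes [41.28 12.06  0.13]
t 1.05 q [-0.846 -0.33   2.084  0.     1.387  0.501] F [ 0.  -1.4 -0.4] open 1.003
```

```bash
python3 -m inch '[{"delta_pos":[3.05,-3.65,0],"rotation":[0,0,0]},{"delta_pos":[3.05,-3.65,0],"rotation":[0,0,0]},{"delta_pos":[3.05,-3.65,0],"rotation":[0,0,0]},{"delta_pos":[3.05,-3.65,0],"rotation":[0,0,0]},{"delta_pos":[3.05,-3.65,0],"rotation":[0,0,0]},{"delta_pos":[3.05,-3.65,0],"rotation":[0,0,0]},{"delta_pos":[3.05,-3.65,0],"rotation":[0,0,0]},{"delta_pos":[3.05,-3.65,0],"rotation":[0,0,0]},{"delta_pos":[3.05,-3.65,0],"rotation":[0,0,0]}]'
python3 -m inch '[{"delta_pos":[0,0,0],"rotation":[0,0,-0.115]},{"delta_pos":[0,0,0],"rotation":[0,0,-0.115]},{"delta_pos":[0,0,0],"rotation":[0,0,-0.115]},{"delta_pos":[0,0,0],"rotation":[0,0,-0.115]},{"delta_pos":[0,0,0],"rotation":[0,0,-0.115]},{"delta_pos":[0,0,0],"rotation":[0,0,-0.115]},{"delta_pos":[0,0,0],"rotation":[0,0,-0.115]},{"delta_pos":[0,0,0],"rotation":[0,0,-0.115]},{"delta_pos":[0,0,0],"rotation":[0,0,-0.115]},{"delta_pos":[0,0,0],"rotation":[0,0,-0.115]}]'
python3 - <<'E'
from h import *
import pickle
a=1.378
go([.5168,.199,.23],pose([np.cos(a),np.sin(a),0],[0,0,-1]))
s=snap('wrist');save(s,'w1');pickle.dump(s,open('w1.pkl','wb'))
print(proj(s,[.5168,.199,.118]))
E
```

```text
time_s: 1.95
eef_pos: [0.5141, 0.1985, 0.231]
eef_rot: [0.0, 0.994, 0.112, -0.0]
wrist_force: [1.2, -0.3, 1.3]
opening: 0.996
time_s: 2.95
eef_pos: [0.5135, 0.1964, 0.2309]
eef_rot: [-0.0, 0.772, 0.636, -0.0]
wrist_force: [-0.8, 0.2, -0.3]
opening: 0.998
shift cm [0.32 0.27 0.09] rotvec [-0.0006  0.0002  0.0006] | shift in target axes [0.32 0.27 0.09]
t 2.95 q [0.149 0.125 1.671 0.    1.346 0.342] F [-0.8  0.2 -0.3] open 0.998
[326.30051479 199.12538496]
```

View pics/w1.png

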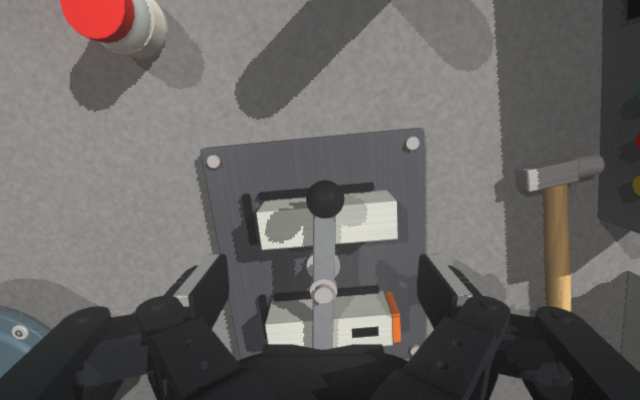

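```bash
python3 - <<'E'
from h import *
import pickle
s=pickle.load(open('w1.pkl','rb'))
print('knob',plane(s,325,199,.118))
for z in(.09,.1):print('pivot',plane(s,322.5,291,z))
print([plane(s,*p,.022).round(4).tolist() for p in[(413,143.5),(213,161.5)]])
k=plane(s,325,199,.118);go([k[0],k[1],.096])
E
python3 -m inch '[{"delta_pos":[0.3,0.2,4],"rotation":[0,0,0]},{"delta_pos":[0,0,4],"rotation":[0,0,0]},{"delta_pos":[0,0,3],"rotation":[0,0,0]},{"delta_pos":[0,0,2.5],"rotation":[0,0,0]},{"delta_pos":[0,0,0],"rotation":[0,0,0]}]'
python3 - <<'E'
from h import *
s=snap('wrist');save(s,'w2')
E
```

```text
knob [0.5157629  0.19931014 0.118     ]
pivot [0.49437065 0.09995608 0.09      ]
pivot [0.49548295 0.10567967 0.1       ]
[[0.618, 0.2188, 0.022], [0.3982, 0.2415, 0.022]]
shift cm [ 0.34  0.18 13.49] rotvec [0. 0. 0.] | shift in target axes 
t 3.0 q [ 0.149  0.125  1.671 -0.     1.346  0.336] F [-0.5 -0.5  0.2] open 0.999
time_s: 3.5
eef_pos: [0.513, 0.1984, 0.0923]
eef_rot: [-0.002, 0.774, 0.633, -0.004]
wrist_force: [-0.9, -1.1, -0.4]
opening: 0.998
```

View pics/w2.png

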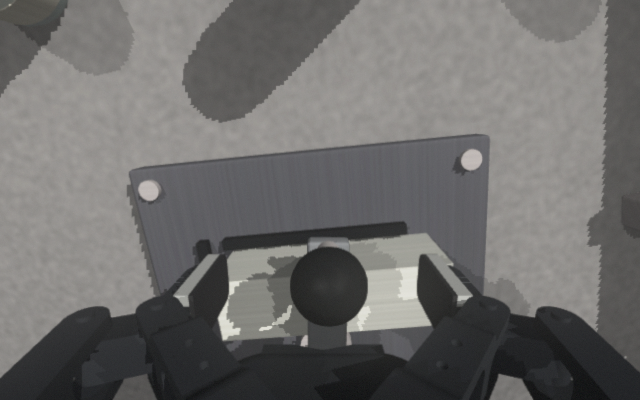

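```bash
python3 -m inch '[{"delta_pos":[0,0,-0.2],"rotation":[0,0,0]},{"delta_pos":[0,0,0],"rotation":[0,0,0]},{"delta_pos":[0,0,0],"rotation":[0,0,0]},{"delta_pos":[0,0,0],"rotation":[0,0,0]},{"delta_pos":[0,0,0],"rotation":[0,0,0]},{"delta_pos":[0,0,0],"rotation":[0,0,0]},{"delta_pos":[0,0,0],"rotation":[0,0,0]}]' 0
python3 - <<'E'
from h import *
s=snap('wrist');save(s,'w3')
o=get_obs();print(o['eef_pos'],rot(o['eef_rot'])[:,0],o['q'],o['opening'])
E
```

```text
time_s: 4.25
eef_pos: [0.5172, 0.1991, 0.0999]
eef_rot: [0.001, 0.773, 0.634, 0.001]
wrist_force: [-1.5, -1.1, 6.0]
opening: 0.342
[0.51717153 0.19910577 0.09987957] [1.95914930e-01 9.80620614e-01 7.43016682e-04] [ 1.53317118e-01  2.88913647e-01  1.76485121e+00 -3.80161400e-05
  1.08557195e+00  3.50526031e-01] 0.3434377617622464
```

View pics/w3.png

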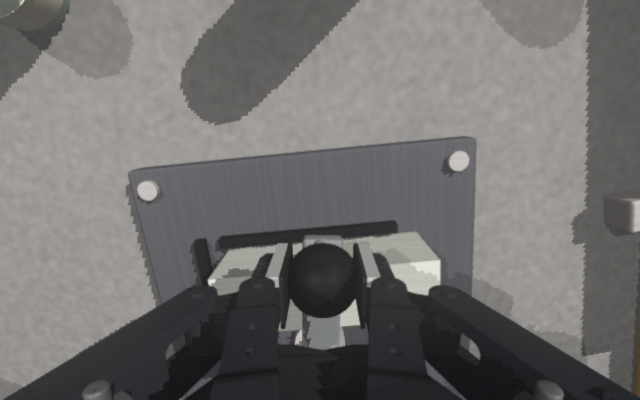

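```bash
python3 -m inch '[{"delta_pos":[-0.09,1.36,0],"rotation":[0,0,0.13]},{"delta_pos":[-0.09,1.36,0],"rotation":[0,0,0.13]},{"delta_pos":[-0.09,1.36,0],"rotation":[0,0,0.13]},{"delta_pos":[-0.09,1.36,0],"rotation":[0,0,0.13]},{"delta_pos":[-0.09,1.36,0],"rotation":[0,0,0.13]}]'
python3 -m inch '[{"delta_pos":[-0.09,1.36,0],"rotation":[0,0,0.13]},{"delta_pos":[-0.09,1.36,0],"rotation":[0,0,0.13]},{"delta_pos":[-0.09,1.36,0],"rotation":[0,0,0.13]},{"delta_pos":[-0.09,1.36,0],"rotation":[0,0,0.13]},{"delta_pos":[-0.09,1.36,0],"rotation":[0,0,0.13]},{"delta_pos":[0,0,0],"rotation":[0,0,0]}]'
python3 - <<'E'
from h import *
o=get_obs();M=rot(o['eef_rot']);p=o['eef_pos'];print(p,np.arctan2(M[1,0],M[0,0]),np.arctan2(p[1]-.0975,p[0]-.4956),np.hypot(p[1]-.0975,p[0]-.4956))
E
```

```text
time_s: 4.8
eef_pos: [0.5749, 0.1644, 0.0998]
eef_rot: [0.001, 0.936, 0.352, -0.0]
wrist_force: [-6.3, -5.8, 10.2]
opening: 0.34
time_s: 5.4
eef_pos: [0.5998, 0.1017, 0.0998]
eef_rot: [0.001, 0.999, 0.034, -0.001]
wrist_force: [-8.5, -2.8, 10.4]
opening: 0.343
[0.59979973 0.10171077 0.0998116 ] 0.06887060066024227 0.040388581433690465 0.10428477857526819
```

```bash
python3 -m inch '[{"delta_pos":[-0.03,0.73,0],"rotation":[0,0,0.07]},{"delta_pos":[-0.03,0.63,0],"rotation":[0,0,0.06]},{"delta_pos":[0,0,0],"rotation":[0,0,0]}]'
python3 -m inch '[{"delta_pos":[0,0.2,0],"rotation":[0,0,0.03]},{"delta_pos":[0,0.2,0],"rotation":[0,0,0]},{"delta_pos":[0,0,0],"rotation":[0,0,0]}]'
python3 - <<'E'
from h import *
o=get_obs();M=rot(o['eef_rot']);p=o['eef_pos'];print(p,np.arctan2(M[1,0],M[0,0]),np.arctan2(p[1]-.0975,p[0]-.4956))
E
```

```text
time_s: 5.7
eef_pos: [0.5997, 0.0889, 0.0999]
eef_rot: [0.001, 1.0, -0.029, -0.001]
wrist_force: [-7.0, -2.4, 10.1]
opening: 0.342
time_s: 6.0
eef_pos: [0.5995, 0.0856, 0.0998]
eef_rot: [0.0, 0.999, -0.043, -0.0]
wrist_force: [-7.8, -1.7, 10.7]
opening: 0.343
[0.59945112 0.08561177 0.09984541] -0.08598250947186144 -0.11397766152644921
```

```bash
python3 -m inch '[{"delta_pos":[0,0.2,0],"rotation":[0,0,0]},{"delta_pos":[0,0,0],"rotation":[0,0,0]}]'
python3 -m inch '[{"delta_pos":[0,0.2,0],"rotation":[0,0,0]},{"delta_pos":[0,0,0],"rotation":[0,0,0]}]'
python3 -m inch '[{"delta_pos":[0,0.2,0],"rotation":[0,0,0]},{"delta_pos":[0,0,0],"rotation":[0,0,0]}]'
```

```text
time_s: 6.2
eef_pos: [0.5994, 0.0854, 0.0998]
eef_rot: [-0.001, 0.999, -0.043, -0.0]
wrist_force: [-5.2, 5.3, 9.2]
opening: 0.342
time_s: 6.4
eef_pos: [0.5994, 0.0853, 0.0998]
eef_rot: [-0.002, 0.999, -0.043, 0.0]
wrist_force: [-4.0, 11.4, 7.6]
opening: 0.344
time_s: 6.6
eef_pos: [0.5994, 0.0852, 0.0999]
eef_rot: [-0.004, 0.999, -0.043, 0.0]
wrist_force: [-1.9, 19.1, 6.6]
opening: 0.346
```

```bash
python3 -m inch '[{"delta_pos":[0,-0.5,0],"rotation":[0,0,0]},{"delta_pos":[0,0,0],"rotation":[0,0,0]},{"delta_pos":[0,0,0],"rotation":[0,0,0]},{"delta_pos":[0,0,0],"rotation":[0,0,0]},{"delta_pos":[0,0,0],"rotation":[0,0,0]}]' 8.5
python3 -m inch '[{"delta_pos":[0,0,-4],"rotation":[0,0,0]},{"delta_pos":[0,0,-4],"rotation":[0,0,0]},{"delta_pos":[0,0,-4],"rotation":[0,0,0]},{"delta_pos":[-4,4,0],"rotation":[0,0,0]},{"delta_pos":[-4,3,0],"rotation":[0,0,0]},{"delta_pos":[-4,0,0],"rotation":[0,0,0]},{"delta_pos":[-2.5,0,0],"rotation":[0,0,0]},{"delta_pos":[0,0,0],"rotation":[0,0,0]}]'
python3 - <<'E'
from h import *
import pickle
s=snap('wrist');save(s,'w4');pickle.dump(s,open('w4.pkl','wb'));o=get_obs();print(o['eef_pos'],rot(o['eef_rot'])[:,0],o['q'])
E
```

```text
time_s: 7.1
eef_pos: [0.5999, 0.0846, 0.0983]
eef_rot: [0.0, 0.999, -0.043, -0.0]
wrist_force: [-0.5, -0.4, -0.7]
opening: 0.993
time_s: 7.9
eef_pos: [0.4519, 0.0321, 0.2181]
eef_rot: [-0.0, 0.999, -0.043, -0.0]
wrist_force: [0.8, 0.5, 0.4]
opening: 0.992
[0.45379108 0.03185343 0.21864118] [ 0.99621915 -0.08686849  0.00112378] [-1.91829155e-01 -8.51864378e-02  1.91088738e+00 -4.34307185e-05
  1.31475731e+00  1.46595640e+00]
```

View pics/w4.png

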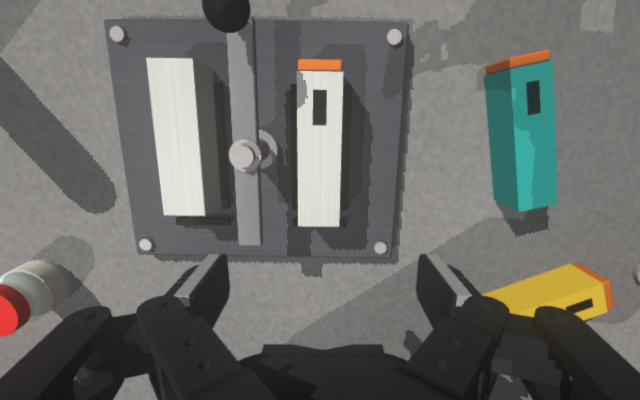

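```bash
python3 - <<'E'
from h import *
import pickle
s=pickle.load(open('w4.pkl','rb'))
crop(s,'w4c',270,40,370,240,3)
E
```

```text
(no output)
```

View pics/w4c.png

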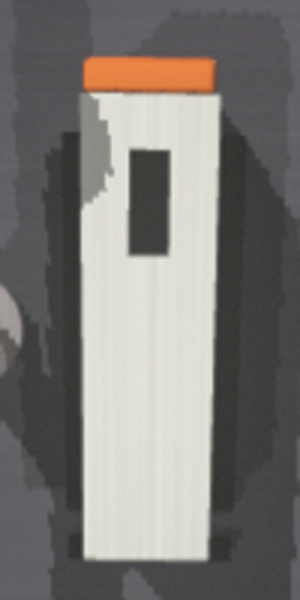

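```bash
python3 - <<'E'
from h import *
import pickle
s=pickle.load(open('w4.pkl','rb'));f=lambda X,Y:(270+(X-1)/3,40+(Y-1)/3)
c=np.array([plane(s,*f(*p),.07) for p in[(80,94),(220,95),(83,559),(208,559)]]);print(c.round(4))
v=(c[0]+c[1]-c[2]-c[3])/2;print('len',np.linalg.norm(v),'wid',np.linalg.norm(c[0]-c[1]),np.linalg.norm(c[2]-c[3]),'yaw',np.arctan2(v[1],v[0]),'ctr',c.mean(0))
sc=np.array([plane(s,*p,.022) for p in[(118,34),(394,37),(146,244.5),(380.5,248)]]);print(sc.round(4),sc.mean(0))
print('knob',plane(s,225,10,.118))
u=v/np.linalg.norm(v);g=c.mean(0)-u*.012
go([g[0],g[1],.037],pose(u,[0,0,-1]))
E
```

```text
[[0.5597 0.0454 0.07  ]
 [0.556  0.0058 0.07  ]
 [0.4211 0.0594 0.07  ]
 [0.4176 0.0193 0.07  ]]
len 0.13920864940841637 wid 0.03980046731048866 0.040210762327081984 yaw -0.09913268539731773 ctr [0.48862974 0.03246952 0.07      ]
[[ 0.6167  0.2187  0.022 ]
 [ 0.5894 -0.0493  0.022 ]
 [ 0.3976  0.2413  0.022 ]
 [ 0.3704 -0.0274  0.022 ]] [0.49352292 0.09581716 0.022     ]
knob [0.59604748 0.08670951 0.118     ]
shift cm [ 2.25 -0.38 18.17] rotvec [ 0.0002 -0.0011  0.0122] | shift in target axes [ 2.26 -0.41 18.16]
t 7.95 q [-0.192 -0.085  1.911 -0.     1.315  1.466] F [ 0.2 -0.8  1.3] open 0.995
```

```bash
python3 -m inch '[{"delta_pos":[2.25,-0.4,0],"rotation":[0,0,0.012]},{"delta_pos":[0,0,4],"rotation":[0,0,0]},{"delta_pos":[0,0,4],"rotation":[0,0,0]},{"delta_pos":[0,0,0],"rotation":[0,0,0]},{"delta_pos":[0,0,0],"rotation":[0,0,0]}]' 6.2
python3 - <<'E'
from h import *
import pickle
u=np.array([np.cos(-.0991),np.sin(-.0991),0]);g=np.array([.48863,.03247,0])-u*.012
go([g[0],g[1],.037],pose(u,[0,0,-1]))
s=snap('wrist');save(s,'w5')
E
```

```text
time_s: 8.45
eef_pos: [0.4776, 0.034, 0.1384]
eef_rot: [-0.0, 0.999, -0.049, -0.001]
wrist_force: [0.2, 0.3, 0.8]
opening: 0.723
shift cm [-0.07  0.05 10.14] rotvec [-0.0001  0.0015  0.0008] | shift in target axes [-0.09  0.05 10.14]
t 8.45 q [-0.177  0.076  1.927 -0.     1.14   1.492] F [0.2 0.3 0.8] open 0.723
```

View pics/w5.png

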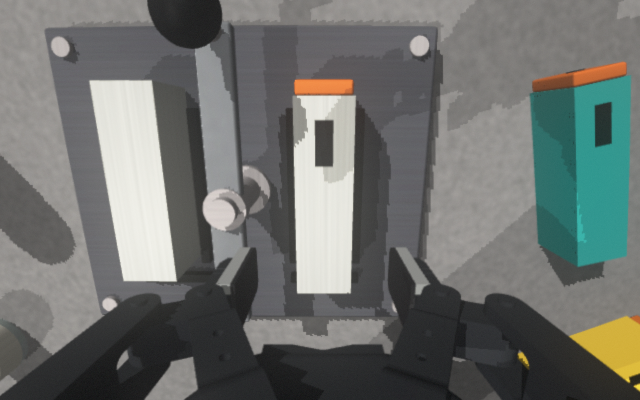

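```bash
python3 -m inch '[{"delta_pos":[0,0,2.5],"rotation":[0,0,0]},{"delta_pos":[0,0,2],"rotation":[0,0,0]},{"delta_pos":[0,0,1],"rotation":[0,0,0]},{"delta_pos":[0,0,0],"rotation":[0,0,0]}]'
python3 -m inch '[{"delta_pos":[0,0,1.5],"rotation":[0,0,0]},{"delta_pos":[0,0,1.5],"rotation":[0,0,0]},{"delta_pos":[0,0,1],"rotation":[0,0,0]},{"delta_pos":[0,0,0],"rotation":[0,0,0]},{"delta_pos":[0,0,0],"rotation":[0,0,0]}]'
python3 - <<'E'
from h import *
import pickle
u=np.array([np.cos(-.0991),np.sin(-.0991),0]);g=np.array([.48863,.03247,0])-u*.012
go([g[0],g[1],.037],pose(u,[0,0,-1]))
s=snap('wrist');save(s,'w6')
E
```

```text
time_s: 8.9
eef_pos: [0.4776, 0.034, 0.0837]
eef_rot: [0.0, 0.999, -0.049, 0.0]
wrist_force: [-0.6, 0.0, 0.3]
opening: 0.728
time_s: 9.4
eef_pos: [0.4779, 0.034, 0.0441]
eef_rot: [0.0, 0.999, -0.049, 0.001]
wrist_force: [-0.6, -0.4, 0.5]
opening: 0.722
shift cm [-0.12  0.05  0.71] rotvec [ 0.0001 -0.0011  0.001 ] | shift in target axes [-0.12  0.05  0.71]
t 9.4 q [-0.177  0.237  1.975  0.     0.928  1.492] F [-0.6 -0.4  0.5] open 0.722
```

View pics/w6.png

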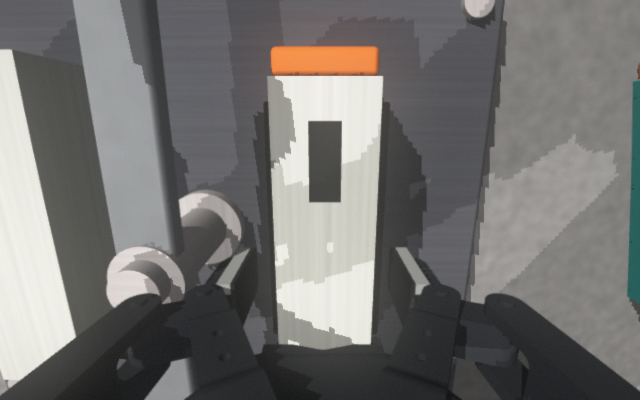

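```bash
python3 - <<'E'
from h import *
import pickle
s=pickle.load(open('w4.pkl','rb'))
for z in(.084,.09,.1):print(z,plane(s,242,156,z))
E
python3 -m inch '[{"delta_pos":[-1.2,0.05,-1],"rotation":[0,0,0]},{"delta_pos":[-0.2,0,0],"rotation":[0,0,0]},{"delta_pos":[0,0,1],"rotation":[0,0,0]},{"delta_pos":[0,0,0.8],"rotation":[0,0,0]},{"delta_pos":[0,0,0],"rotation":[0,0,0]}]'
python3 - <<'E'
from h import *
s=snap('wrist');save(s,'w7')
u=np.array([np.cos(-.0991),np.sin(-.0991),0]);g=np.array([.48863,.03247,0])-u*.025
go([g[0],g[1],.036],pose(u,[0,0,-1]))
E
```

```text
0.084 [0.49351899 0.09878037 0.084     ]
0.09 [0.49404375 0.09720706 0.09      ]
0.1 [0.49491835 0.09458489 0.1       ]
time_s: 9.95
eef_pos: [0.464, 0.035, 0.0357]
eef_rot: [-0.0, 0.999, -0.049, 0.0]
wrist_force: [-4.9, 0.1, 16.2]
opening: 0.731
shift cm [-0.03  0.01 -0.03] rotvec [-0.0004 -0.0003  0.001 ] | shift in target axes [-0.03  0.01 -0.03]
t 10.0 q [-1.810e-01  2.280e-01  2.011e+00  1.000e-03  9.030e-01  1.488e+00] F [-4.3  0.4 16.1] open 0.726
```

View pics/w7.png

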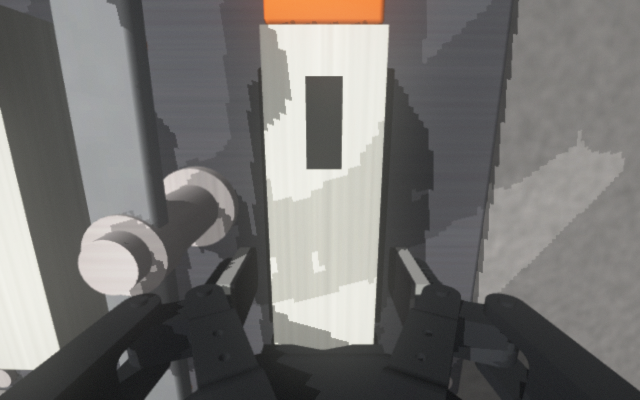

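```bash
python3 - <<'E'
from h import *
o=get_obs();M=rot(o['eef_rot']);print('F tool',M.T@o['wrist_force'],'T tool',M.T@o['torque'],'z',o['eef_pos'])
E
python3 -m inch '[{"delta_pos":[0,0,-0.4],"rotation":[0,0,0]},{"delta_pos":[0,0,0],"rotation":[0,0,0]}]'
python3 - <<'E'
from h import *
o=get_obs();M=rot(o['eef_rot']);print('F tool',M.T@o['wrist_force'],'T tool',M.T@o['torque'],'z',o['eef_pos'])
E
```

```text
F tool [ -4.27834599   0.03587333 -16.0854405 ] T tool [ 0.72666355 -0.62940265 -0.22008089] z [0.46402392 0.03500344 0.03572548]
time_s: 10.2
eef_pos: [0.4634, 0.035, 0.0389]
eef_rot: [-0.0, 0.999, -0.049, -0.0]
wrist_force: [0.3, -0.2, 0.2]
opening: 0.725
F tool [ 0.273876    0.1610749  -0.23276164] T tool [ 0.02668946 -0.01664704  0.02380939] z [0.46338542 0.0349562  0.03886549]
```

```bash
python3 -m inch '[{"delta_pos":[0,0,0],"rotation":[0,0,0]},{"delta_pos":[0,0,0],"rotation":[0,0,0]},{"delta_pos":[0,0,0],"rotation":[0,0,0]},{"delta_pos":[0,0,0.2],"rotation":[0,0,0]},{"delta_pos":[0,0,0.2],"rotation":[0,0,0]},{"delta_pos":[0,0,0],"rotation":[0,0,0]}]' 5.0
python3 - <<'E'
from h import *
s=snap('wrist');save(s,'w8')
o=get_obs();M=rot(o['eef_rot']);print('F tool',M.T@o['wrist_force'],'T tool',M.T@o['torque'],'z',o['eef_pos'])
E
```

```text
time_s: 10.8
eef_pos: [0.4633, 0.0351, 0.0354]
eef_rot: [-0.0, 0.999, -0.049, -0.0]
wrist_force: [-1.6, -0.6, 3.5]
opening: 0.583
F tool [-0.63357261 -0.09981216 -3.5603988 ] T tool [ 0.17571182 -0.14614453 -0.03870447] z [0.46329102 0.03503653 0.03539728]
```

View pics/w8.png

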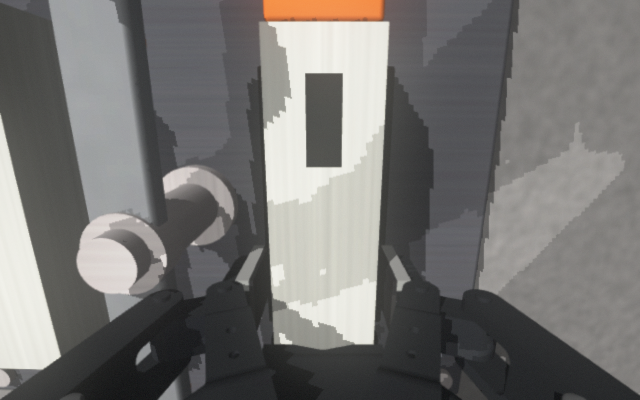

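```bash
python3 -m inch '[{"delta_pos":[0,0,-0.1],"rotation":[0,0,0]},{"delta_pos":[0,0,0],"rotation":[0,0,0]},{"delta_pos":[0,0,0],"rotation":[0,0,0]},{"delta_pos":[0,0,0],"rotation":[0,0,0]},{"delta_pos":[0,0,0],"rotation":[0,0,0]},{"delta_pos":[0,0,0],"rotation":[0,0,0]}]' 0
python3 - <<'E'
from h import *
s=snap('wrist');save(s,'w9')
o=get_obs();M=rot(o['eef_rot']);print('F tool',M.T@o['wrist_force'],'T tool',M.T@o['torque'],'z',o['eef_pos'])
E
```

```text
time_s: 11.45
eef_pos: [0.463, 0.035, 0.0361]
eef_rot: [-0.0, 0.999, -0.049, -0.0]
wrist_force: [-0.5, -1.3, 0.0]
opening: 0.457
F tool [-0.80955663 -0.06125219  0.89026128] T tool [-0.06697869 -0.03942187  0.00503784] z [0.46302083 0.03502779 0.03613851]
```

View pics/w9.png

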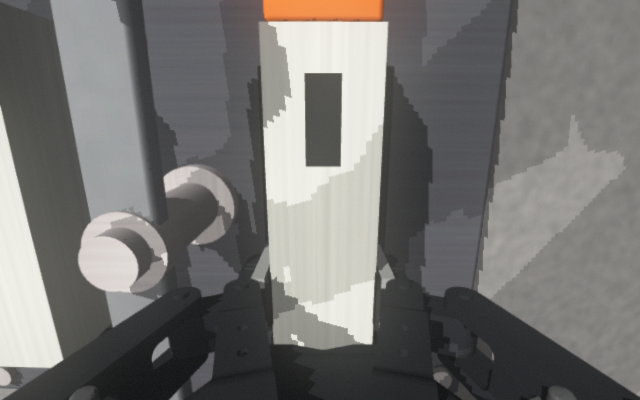

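```bash
python3 -m inch '[{"delta_pos":[0,0,-1],"rotation":[0,0,0]},{"delta_pos":[0,0,-1],"rotation":[0,0,0]},{"delta_pos":[0,0,-2],"rotation":[0,0,0]},{"delta_pos":[0,0,-3],"rotation":[0,0,0]},{"delta_pos":[0,0,-3],"rotation":[0,0,0]},{"delta_pos":[0,0,-3],"rotation":[0,0,0]},{"delta_pos":[0,0,-3],"rotation":[0,0,0]},{"delta_pos":[0,0,-3],"rotation":[0,0,0]},{"delta_pos":[0,0,-2],"rotation":[0,0,0]},{"delta_pos":[0,0,0],"rotation":[0,0,0]}]'
python3 - <<'E'
from h import *
import pickle
s=snap('wrist');save(s,'w10');pickle.dump(s,open('w10.pkl','wb'))
s=snap('side');crop(s,'s10',240,90,440,300,2.8);pickle.dump(s,open('s10.pkl','wb'))
E
```

```text
time_s: 12.5
eef_pos: [0.4651, 0.0348, 0.2503]
eef_rot: [0.0, 0.999, -0.049, 0.004]
wrist_force: [1.3, 0.2, -2.5]
opening: 0.459
```

View pics/w10.png

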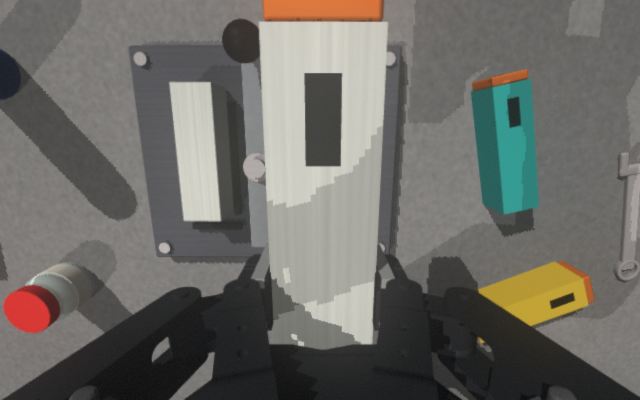

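View pics/s10.png

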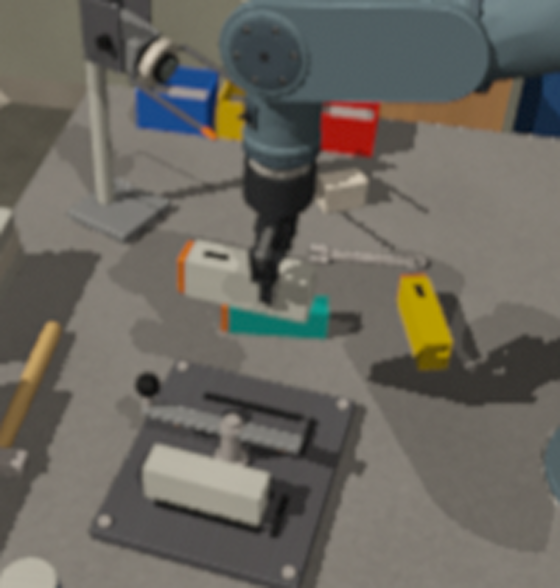

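```bash
cat >> h.py <<'E'
def headR(psi,t):
    h=np.array([np.cos(psi),np.sin(psi),0]);x=h*np.cos(t)+np.array([0,0,np.sin(t)]);z=-h*np.sin(t)+np.array([0,0,np.cos(t)])
    return pose(x,-z)
E
python3 - <<'E'
from h import *
import pickle
o=get_obs()
c=camera('wrist');T=np.array(c['T_tool_cam']);print(T.round(3))
s=pickle.load(open('w10.pkl','rb'))
def pt(p):
    q=T[:3,:3].T@(np.array(p)-T[:3,3]);x=q[:2]/q[2];x=x*(1+s['k1']*(x@x));return (x*s['f']+[s['cx'],s['cy']]).round(1)
# tube front top corners, slot
for p in[(.0958,.02,-.0339),(.0958,-.02,-.0339),(.0258-.07,.02,-.0339)]:print('corner',pt(p))
for d in(0,.06,.1,.14):
  for b in(0,.04,.08): print(d,b,pt((.1058+b,.06,-.0089+d)),pt((.1058+b,-.06,-.0089+d)))
F=np.array([.5655,-.3005,.26]);Rt=headR(-.39,.295)
for d,b in((0,0),(.12,.03)):
    p=F-Rt@np.array([.1058+b,0,-.0089+d]);print(p); go(p,Rt)
E
```

```text
[[ 0.001 -0.965 -0.262  0.066]
 [ 1.     0.001 -0.    -0.   ]
 [ 0.001 -0.262  0.965 -0.142]
 [ 0.     0.     0.     1.   ]]
corner [388.4  19.5]
corner [257.8  19.5]
corner [370.  390.4]
0 0 [482.2  11.5] [163.9  11.4]
0 0.04 [ 494.9 -114.3] [ 151.5 -114.4]
0 0.08 [ 507.4 -255.9] [ 139.2 -256. ]
0.06 0 [430.3  46.7] [215.6  46.6]
0.06 0.04 [436.2 -34.9] [209.8 -35. ]
0.06 0.08 [ 442.4 -124.6] [ 203.8 -124.7]
0.1 0 [411.   59.8] [234.8  59.7]
0.1 0.04 [415.1  -6.1] [230.8  -6.2]
0.1 0.08 [419.3 -77.6] [226.7 -77.7]
0.14 0 [397.6  68.9] [248.1  68.8]
0.14 0.04 [400.6  13.6] [245.2  13.6]
0.14 0.08 [403.6 -45.7] [242.3 -45.7]
[ 0.47426504 -0.26299742  0.22072418]
shift cm [ 4.11 29.55  2.45] rotvec [-0.043   0.2944  0.2897] | shift in target axes [11.18 27.12  5.97]
t 12.65 q [-0.181 -0.088  1.858  0.     1.373  1.488] F [ 0.1  0.1 -3. ] open 0.46
[ 0.41544745 -0.23882016  0.32681825]
shift cm [-2.   27.72 -8.15] rotvec [-0.043   0.2944  0.2897] | shift in target axes [ 8.18 27.12 -6.03]
t 12.65 q [-0.181 -0.088  1.858  0.     1.373  1.488] F [ 0.1  0.1 -3. ] open 0.46
```

```bash
python3 -m inch '[{"delta_pos":[-0.5,0,-3],"rotation":[0,0,0]},{"delta_pos":[-0.5,0,-3],"rotation":[0,0,0]},{"delta_pos":[-0.5,0,-3],"rotation":[0,0,0]},{"delta_pos":[-0.5,0,0],"rotation":[-0.011,0.074,0.072]},{"delta_pos":[0,0,0],"rotation":[-0.011,0.074,0.072]},{"delta_pos":[0,0,0],"rotation":[-0.011,0.074,0.072]},{"delta_pos":[0,0,0],"rotation":[-0.011,0.074,0.072]},{"delta_pos":[0,0,0],"rotation":[0,0,0]}]'
python3 - <<'E'
from h import *
F=np.array([.5655,-.3005,.26]);Rt=headR(-.39,.295)
for d,b in((0,0),(.12,.0)):
    p=F-Rt@np.array([.1058+b,0,-.0089+d]);print(p); go(p,Rt)
E
```

```text
time_s: 13.45
eef_pos: [0.4413, 0.0379, 0.3339]
eef_rot: [0.029, 0.971, -0.19, 0.144]
wrist_force: [0.3, 0.1, -3.1]
opening: 0.463
[ 0.47426504 -0.26299742  0.22072418]
shift cm [10.5  26.59 15.06] rotvec [ 0.0006 -0.0002  0.0025] | shift in target axes [10.57 26.58 15.04]
t 13.45 q [-0.127 -0.404  1.959 -0.079  1.302  1.841] F [ 0.3  0.1 -3.1] open 0.463
[ 0.44199609 -0.24973311  0.33554044]
shift cm [10.5  26.6   3.06] rotvec [ 0.0006 -0.0002  0.0025] | shift in target axes [10.57 26.58  3.04]
t 13.45 q [-0.127 -0.404  1.959 -0.079  1.302  1.841] F [ 0.3  0.1 -3.1] open 0.463
```

```bash
python3 -m inch '[{"delta_pos":[1.3,3.3,0.38],"rotation":[0,0,0]},{"delta_pos":[1.3,3.3,0.38],"rotation":[0,0,0]},{"delta_pos":[1.3,3.3,0.38],"rotation":[0,0,0]},{"delta_pos":[1.3,3.3,0.38],"rotation":[0,0,0]},{"delta_pos":[1.3,3.3,0.38],"rotation":[0,0,0]},{"delta_pos":[1.3,3.3,0.38],"rotation":[0,0,0]},{"delta_pos":[1.3,3.3,0.38],"rotation":[0,0,0]},{"delta_pos":[1.3,3.3,0.38],"rotation":[0,0,0]},{"delta_pos":[0,0,0],"rotation":[0,0,0]},{"delta_pos":[0,0,0],"rotation":[0,0,0]}]'
python3 - <<'E'
from h import *
import pickle
F=np.array([.5655,-.3005,.26]);Rt=headR(-.39,.295)
go(F-Rt@np.array([.1058,0,-.0089]),Rt)
s=snap('wrist');save(s,'w11');pickle.dump(s,open('w11.pkl','wb'))
for p in([.589,-.2456,.26],[.5427,-.3563,.26]):print(proj(s,p))
E
```

```text
time_s: 14.45
eef_pos: [0.443, -0.249, 0.3363]
eef_rot: [0.028, 0.971, -0.191, 0.144]
wrist_force: [0.3, 0.2, -3.4]
opening: 0.464
shift cm [-0.07  0.12 12.05] rotvec [-0.0015  0.0009  0.0006] | shift in target axes [-0.08  0.1  12.05]
t 14.45 q [-0.827 -0.261  1.851  0.13   1.287  1.113] F [ 0.3  0.2 -3.4] open 0.464
[244.2019902   64.19914271]
[405.51326655  65.28327079]
```

View pics/w11.png

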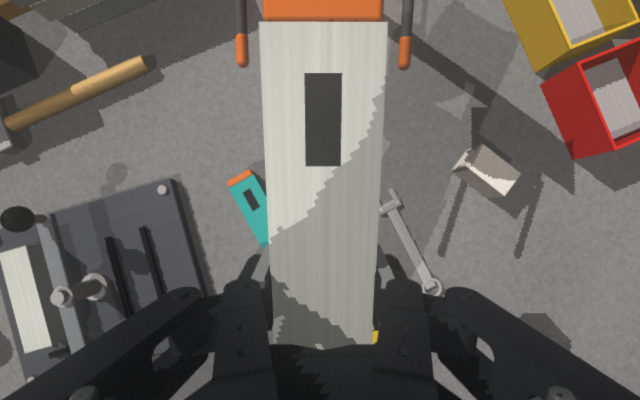

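```bash
python3 -m inch '[{"delta_pos":[0,0,-3],"rotation":[0,0,0]},{"delta_pos":[1,0,-3],"rotation":[0,0,0]},{"delta_pos":[3,0,-2],"rotation":[0,0,0]},{"delta_pos":[3,0,0],"rotation":[0,0,0]},{"delta_pos":[0,0,0],"rotation":[0,0,0]},{"delta_pos":[0,0,0],"rotation":[0,0,0]}]'
python3 - <<'E'
from h import *
import pickle
s=snap('wrist');save(s,'w12');pickle.dump(s,open('w12.pkl','wb'));print(get_obs()['eef_pos'])
crop(s,'w12c',190,0,460,170,2.9)
s=pickle.load(open('w11.pkl','rb'));crop(s,'w11c',220,0,430,80,3.8)
E
```

```text
time_s: 15.1
eef_pos: [0.4839, -0.2634, 0.4339]
eef_rot: [0.028, 0.971, -0.19, 0.145]
wrist_force: [-0.8, 0.1, -2.6]
opening: 0.46
[ 0.48343622 -0.26334529  0.43369221]
```

View pics/w12c.png

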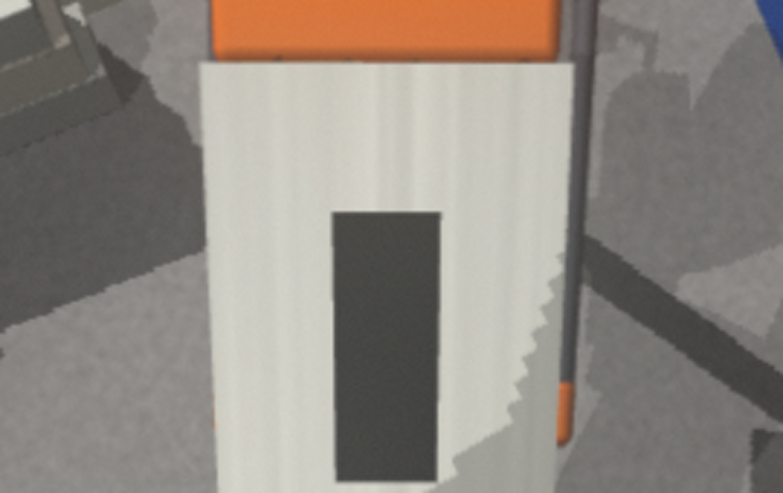

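View pics/w11c.png

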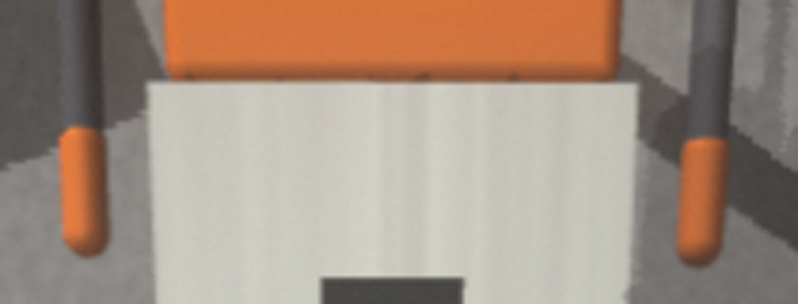

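```bash
python3 -m inch '[{"delta_pos":[0,-3,0],"rotation":[0,0,0]},{"delta_pos":[0,-4,0],"rotation":[0,0,0]},{"delta_pos":[0,-4,0],"rotation":[0,0,0]},{"delta_pos":[0,-3,0],"rotation":[0,0,0]},{"delta_pos":[0,0,0],"rotation":[0,0,0]},{"delta_pos":[0,0,0],"rotation":[0,0,0]}]'
python3 - <<'E'
from h import *
import pickle
s=snap('wrist');save(s,'w13');pickle.dump(s,open('w13.pkl','wb'));print(get_obs()['eef_pos'])
crop(s,'w13c',380,0,580,180,3.3)
E
```

```text
time_s: 15.75
eef_pos: [0.5361, -0.134, 0.4343]
eef_rot: [0.029, 0.971, -0.19, 0.145]
wrist_force: [0.3, -0.6, -3.7]
opening: 0.457
[ 0.53601347 -0.1349276   0.43436812]
```

View pics/w13c.png

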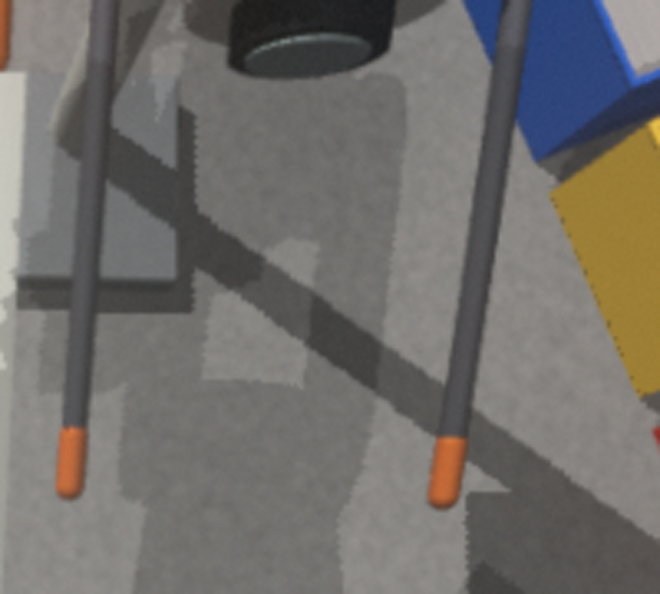

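```bash
python3 - <<'E'
from h import *
import pickle
s11=pickle.load(open('w11.pkl','rb'));s13=pickle.load(open('w13.pkl','rb'))
a=lambda X,Y:(220+(X-1.4)/3.8,(Y-1.4)/3.8); b=lambda X,Y:(380+(X-1.15)/3.3,(Y-1.15)/3.3)
L,eL=tri([(s11,*a(86,257)),(s13,*b(69,498))]);Rr,eR=tri([(s11,*a(697,267)),(s13,*b(442,507))])
print('tips',L.round(4),Rr.round(4),np.round([eL,eR],4),'sep',np.linalg.norm(L-Rr),'mid',(L+Rr)/2)
w=L-Rr;print('yaw from tips',-np.arctan2(w[0],w[1]),'z at .26:',)
for s,l,r in((s11,a(86,257),a(697,267)),(s13,b(69,498),b(442,507))):
    l=plane(s,*l,.26);r=plane(s,*r,.26);w=l-r;print(l.round(4),r.round(4),np.linalg.norm(w),((l+r)/2).round(4),-np.arctan2(w[0],w[1]))
def rodplane(s,pts):
    A=np.array([ray(s,*p) for p in pts]);return np.linalg.svd(A)[2][2]
# centreline by row scan in s13: dark rod with color mask
img=s13['img'].astype(int)
def scan(x0f,v0,v1,half):
    out=[]
    for v in range(v0,v1):
        c=x0f(v);u=np.arange(int(c-half),int(c+half)+1);row=img[v,u].sum(1)/3.
        k=row<105
        if k.sum()>=2: out.append((u[k].mean(),v,k.sum()))
    return out
xl=lambda v:np.interp(v,[3,150],[b(105,0)[0],b(69,0)[0]]);xr=lambda v:np.interp(v,[3,152],[b(516,0)[0],b(442,0)[0]])
for nm,(pl,pr) in {'hand':([b(104.5,10),b(98,120),b(88,250),b(69,497)],[b(516,10),b(499,120),b(480,250),b(443,505)])}.items():
    nl,nr=rodplane(s13,pl),rodplane(s13,pr);d=np.cross(nl,nr);d/=np.linalg.norm(d);d*=np.sign(d[0]);print(nm,d,np.arctan2(d[1],d[0]),np.arcsin(d[2]))
l11,r11=[a(81,5),a(86,255)],[a(714,5),a(697,265)]
# all four planes: L planes from both, R from both
N=np.array([rodplane(s13,pl),rodplane(s13,pr),rodplane(s11,l11)*.4,rodplane(s11,r11)*.4]);d=np.linalg.svd(N)[2][2];d*=np.sign(d[0]);print('all',np.arctan2(d[1],d[0]),np.arcsin(d[2]))
E
```

```text
tips [ 0.5883 -0.2436  0.2588] [ 0.5409 -0.3542  0.2585] [[0.0004 0.0004]
 [0.0004 0.0004]] sep 0.1203240244110253 mid [ 0.56459223 -0.29889271  0.25868221]
yaw from tips -0.4053054819925864 z at .26:
[ 0.5874 -0.2434  0.26  ] [ 0.5402 -0.3532  0.26  ] 0.11954931960143021 [ 0.5638 -0.2983  0.26  ] -0.4061068838645144
[ 0.5884 -0.2436  0.26  ] [ 0.5411 -0.3536  0.26  ] 0.11982582150136944 [ 0.5648 -0.2986  0.26  ] -0.4062116927916709
hand [ 0.88609359 -0.38449742  0.25884335] -0.4094051485192045 0.2618245526121606
all -0.41292013701726454 0.2535520162691735
```

```bash
python3 - <<'E'
from h import *
import pickle
s13=pickle.load(open('w13.pkl','rb'));D=pickle.load(open('s0.pkl','rb'));sd,t=D['side'],D['top']
b=lambda X,Y:(380+(X-1.15)/3.3,(Y-1.15)/3.3)
g=lambda X,Y:(240+(X-2)/5,70+(Y-2)/5)
F=np.array([.5645,-.2987,.2592])
for p in((306,53),(308,55)):
    r=ray(s13,*b(*p));e=s13['e']-F;B=e@r;C=e@e-.13**2
    disc=B*B-C;print('disc',disc)
    for k in(-1,1):
        if disc>0:
            q=e+r*(-B+k*np.sqrt(disc));q/=.13;print(q,np.arctan2(q[1],q[0]),np.arcsin(q[2]))
def rp(s,pts): return np.linalg.svd(np.array([ray(s,*p) for p in pts]))[2][2]
pl,pr=([b(104.5,10),b(98,120),b(88,250),b(69,497)],[b(516,10),b(499,120),b(480,250),b(443,505)])
for w,sp in((pr,[g(472,281),g(400,232),g(345,196)]),(pl,[g(384,348),g(320,302),g(262,262)])):
    d=np.cross(rp(s13,w),rp(sd,sp));d/=np.linalg.norm(d);d*=np.sign(d[0]);print('s13xside',np.arctan2(d[1],d[0]),np.arcsin(d[2]))
crop(sd,'fork_side',280,90,345,145,11)
E
```

```text
disc 0.001287154743191854
[ 0.70445404 -0.07545362  0.70572747] -0.1067025499198642 0.7834494147867921
[ 0.88450293 -0.37452281  0.27818562] -0.4005379200292003 0.28190465179080276
disc 0.0014137796038001804
[ 0.69600671 -0.0712144   0.71449504] -0.1019637248613521 0.7959021004862039
[ 0.88357702 -0.38518381  0.26631764] -0.411097699965967 0.2695706752562741
s13xside -0.3991316512305919 0.27840555274886775
s13xside -0.40270649417820975 0.28870439419938393
```

View pics/fork_side.png

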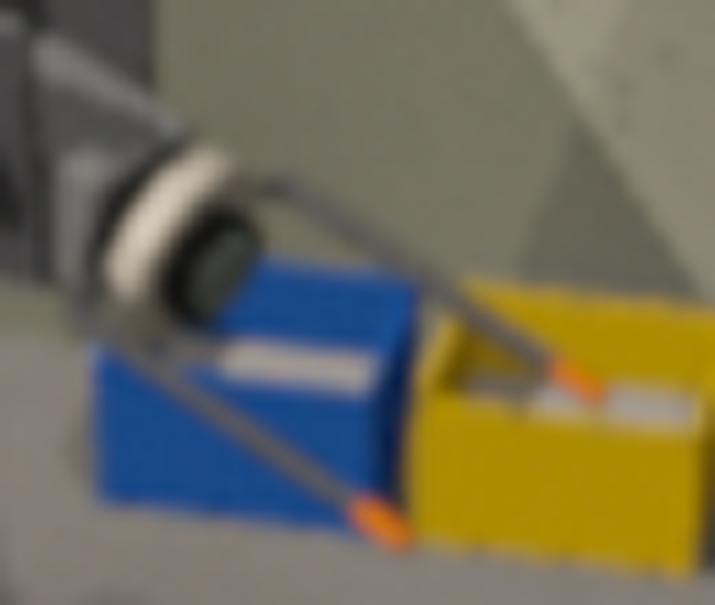

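```bash
python3 - <<'E'
from h import *
import pickle
s13=pickle.load(open('w13.pkl','rb'));D=pickle.load(open('s0.pkl','rb'));sd,t=D['side'],D['top']
b=lambda X,Y:(380+(X-1.15)/3.3,(Y-1.15)/3.3)
g=lambda X,Y:(280+(X-5)/11,90+(Y-5)/11)
def rp(s,pts): return np.linalg.svd(np.array([ray(s,*p) for p in pts]))[2][2]
pl,pr=([b(104.5,10),b(98,120),b(88,250),b(69,497)],[b(516,10),b(499,120),b(480,250),b(443,505)])
for w,sp in((pr,[g(600,393),g(440,288),g(290,188)]),(pl,[g(402,537),g(280,452),g(165,372)])):
    d=np.cross(rp(s13,w),rp(sd,sp));d/=np.linalg.norm(d);d*=np.sign(d[0]);print('s13xside',np.arctan2(d[1],d[0]),np.arcsin(d[2]))
F=np.array([.5643,-.2986,.2595]);Rt=headR(-.405,.278)
go(F-Rt@np.array([.1058,0,-.0089]),Rt)
go(F-Rt@np.array([.1558,0,-.0089]),Rt)
E
```

```text
s13xside -0.4074537315000921 0.26498779657982346
s13xside -0.4050918470283256 0.2791809424443817
shift cm [-7.3  13.89 20.  ] rotvec [-0.0039 -0.0192  0.017 ] | shift in target axes [-6.68 13.93 20.19]
t 15.8 q [-0.476 -0.175  1.592  0.025  1.429  1.482] F [-0.1  0.6 -2.4] open 0.462
shift cm [-12.3  13.8  19.9] rotvec [-0.0039 -0.0192  0.017 ] | shift in target axes [-11.68  13.93  20.19]
t 15.8 q [-0.476 -0.175  1.592  0.025  1.429  1.482] F [-0.1  0.6 -2.4] open 0.462
```

```bash
python3 -m inch '[{"delta_pos":[-3,0,0],"rotation":[-0.004,-0.02,0.017]},{"delta_pos":[-3,0,0],"rotation":[0,0,0]},{"delta_pos":[-3,0,0],"rotation":[0,0,0]},{"delta_pos":[-2.7,0,0],"rotation":[0,0,0]},{"delta_pos":[0,3.5,0],"rotation":[0,0,0]},{"delta_pos":[0,3.5,0],"rotation":[0,0,0]},{"delta_pos":[0,3.5,0],"rotation":[0,0,0]},{"delta_pos":[0,3.4,0],"rotation":[0,0,0]},{"delta_pos":[0,0,0],"rotation":[0,0,0]}]'
python3 - <<'E'
from h import *
F=np.array([.5643,-.2986,.2595]);Rt=headR(-.405,.275)
go(F-Rt@np.array([.1558,0,-.0089]),Rt)
E
```

```text
time_s: 16.7
eef_pos: [0.3759, -0.2232, 0.4016]
eef_rot: [0.029, 0.969, -0.203, 0.135]
wrist_force: [0.3, 0.1, -3.4]
opening: 0.459
shift cm [ 0.04 -0.56 20.08] rotvec [ 0.0036 -0.0022 -0.0082] | shift in target axes [ 0.09 -0.49 20.08]
t 16.7 q [-0.908 -0.452  1.857  0.129  1.491  1.083] F [ 0.3  0.1 -3.4] open 0.459
```

```bash
python3 -m inch '[{"delta_pos":[0,-0.3,3],"rotation":[0,0,0]},{"delta_pos":[0,-0.2,4],"rotation":[0,0,0]},{"delta_pos":[0,0,4],"rotation":[0,0,0]},{"delta_pos":[0,0,4],"rotation":[0,0,0]},{"delta_pos":[0,0,3],"rotation":[0,0,0]},{"delta_pos":[0,0,2],"rotation":[0,0,0]},{"delta_pos":[0,0,0],"rotation":[0,0,0]},{"delta_pos":[0,0,0],"rotation":[0,0,0]}]'
python3 - <<'E'
from h import *
F=np.array([.5643,-.2986,.2595]);Rt=headR(-.405,.275)
go(F-Rt@np.array([.1058,0,-.0089]),Rt)
s=snap('wrist');save(s,'w14')
E
```

```text
time_s: 17.5
eef_pos: [0.4307, -0.2361, 0.2102]
eef_rot: [0.028, 0.97, -0.2, 0.136]
wrist_force: [0.6, -0.3, -2.0]
opening: 0.463
shift cm [4.94 0.48 0.16] rotvec [-0.0001 -0.0028 -0.0014] | shift in target axes [4.94 0.48 0.15]
t 17.5 q [-0.818 -0.19   2.046  0.129  1.034  1.107] F [ 0.6 -0.3 -2. ] open 0.463
```

View pics/w14.png

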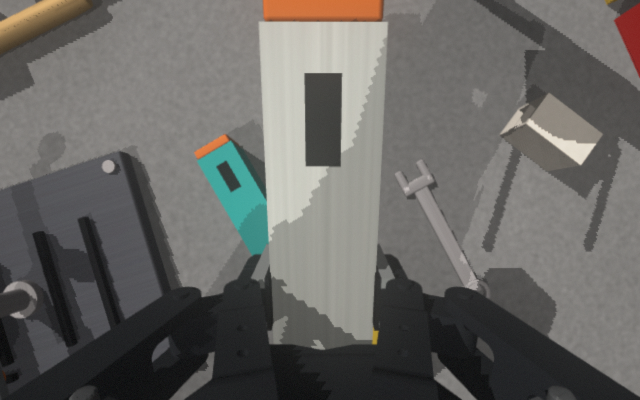

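```bash
python3 -m inch '[{"delta_pos":[0,0.45,0.15],"rotation":[0,-0.003,-0.001]},{"delta_pos":[1.2,0,0],"rotation":[0,0,0]},{"delta_pos":[1.2,0,0],"rotation":[0,0,0]},{"delta_pos":[1.2,0,0],"rotation":[0,0,0]},{"delta_pos":[0.8,0,0],"rotation":[0,0,0]},{"delta_pos":[0.4,0,0],"rotation":[0,0,0]},{"delta_pos":[0,0,0],"rotation":[0,0,0]},{"delta_pos":[0,0,0],"rotation":[0,0,0]},{"delta_pos":[0,0,0],"rotation":[0,0,0]}]'
python3 - <<'E'
from h import *
import pickle
F=np.array([.5643,-.2986,.2595]);Rt=headR(-.405,.275)
go(F-Rt@np.array([.1058,0,-.0089]),Rt)
s=snap('wrist');save(s,'w15');crop(s,'w15c',140,0,510,50,2.1)
s=snap('side');crop(s,'s15',250,70,400,190,5);pickle.dump(s,open('s15.pkl','wb'))
s=snap('top');crop(s,'t15',360,80,500,220,4.2);pickle.dump(s,open('t15.pkl','wb'))
E
```

```text
time_s: 18.45
eef_pos: [0.4717, -0.2582, 0.2211]
eef_rot: [0.027, 0.97, -0.199, 0.134]
wrist_force: [0.0, -0.1, -4.1]
opening: 0.46
shift cm [ 0.19  0.06 -0.06] rotvec [-0.0002  0.0005  0.    ] | shift in target axes [ 0.19  0.06 -0.06]
t 18.45 q [-0.783 -0.082  1.928  0.116  1.043  1.147] F [ 0.  -0.1 -4.1] open 0.46
```

View pics/w15.png

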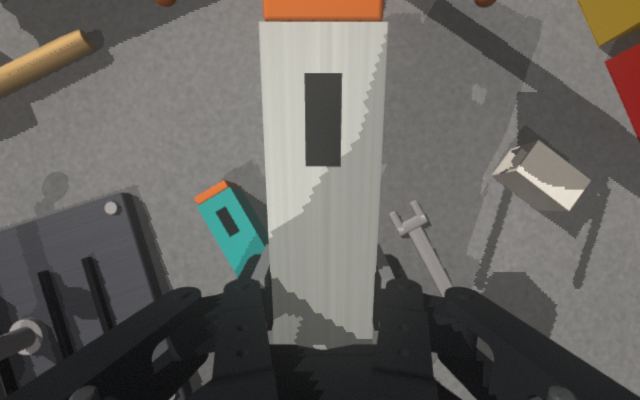

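View pics/s15.png

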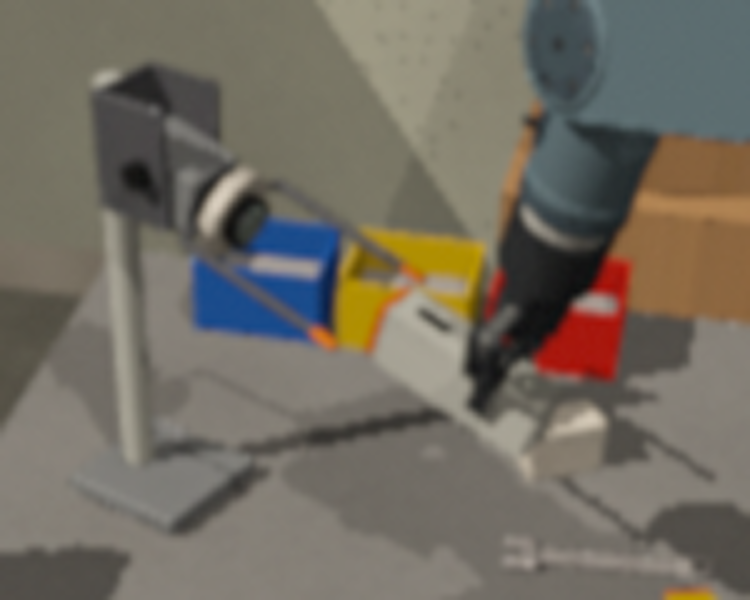

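View pics/t15.png

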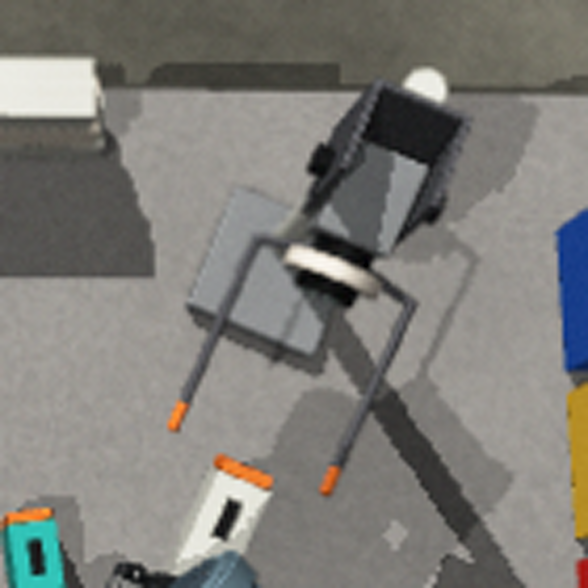

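```bash
python3 -m inch '[{"delta_pos":[0.2,0.05,-0.05],"rotation":[0,0,0]},{"delta_pos":[0,0,0],"rotation":[0,0,0]},{"delta_pos":[0,0,0],"rotation":[0,0,0]},{"delta_pos":[0,0,0],"rotation":[0,0,0]},{"delta_pos":[0,0,0],"rotation":[0,0,0]}]'
python3 - <<'E'
from h import *
import pickle
F=np.array([.5643,-.2986,.2595]);Rt=headR(-.405,.275)
go(F-Rt@np.array([.1058,0,-.0089]),Rt)
o=get_obs();M=rot(o['eef_rot']);print('dq',np.abs(o['dq']).max())
fp=o['eef_pos']+M@[.1058,0,-.0089];print('face',fp)
s=snap('wrist');crop(s,'w16c',140,0,510,40,2.1)
s=snap('side');crop(s,'s16',290,100,360,160,10)
g=lambda p:((p-[290,100])*10+4.5).round(0)
C=lambda x,y,z:fp+M@[x,y,-z]
print('side face corners exp',[g(proj(s,C(0,a,b))) for a,b in((.02,.025),(-.02,.025),(-.02,-.025),(.02,-.025))],'tube rear top',[g(proj(s,C(-.15,a,.025))) for a in(.02,-.02)])
print('tips exp',g(proj(s,[.5883,-.2436,.2595])),g(proj(s,[.5409,-.3542,.2595])))
s=snap('top');crop(s,'t16',390,160,460,220,10)
g=lambda p:((p-[390,160])*10+4.5).round(0)
print('top face corners exp',[g(proj(s,C(0,a,b))) for a,b in((.02,.025),(-.02,.025),(-.02,-.025),(.02,-.025))])
print('tips exp',g(proj(s,[.5883,-.2436,.2595])),g(proj(s,[.5409,-.3542,.2595])))
E
```

```text
time_s: 19.1
eef_pos: [0.4735, -0.2597, 0.2225]
eef_rot: [0.028, 0.97, -0.199, 0.134]
wrist_force: [-0.3, -0.1, -3.5]
opening: 0.454
shift cm [-0.06 -0.    0.01] rotvec [-0.0001 -0.0001  0.0001] | shift in target axes [-0.06 -0.    0.01]
t 19.1 q [-0.783 -0.078  1.922  0.116  1.044  1.147] F [-0.3 -0.1 -3.5] open 0.454
dq 0.0014582355322050153
face [ 0.56481404 -0.2988482   0.25976037]
side face corners exp [array([408., 267.]), array([349., 310.]), array([317., 409.]), array([375., 365.])] tube rear top [array([726., 481.]), array([671., 530.])]
tips exp [272. 406.] [449. 274.]
top face corners exp [array([365., 339.]), array([242., 287.]), array([221., 275.]), array([339., 325.])]
tips exp [109. 230.] [474. 384.]
```

View pics/w16c.png

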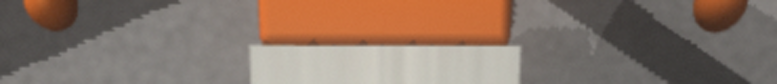

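View pics/s16.png

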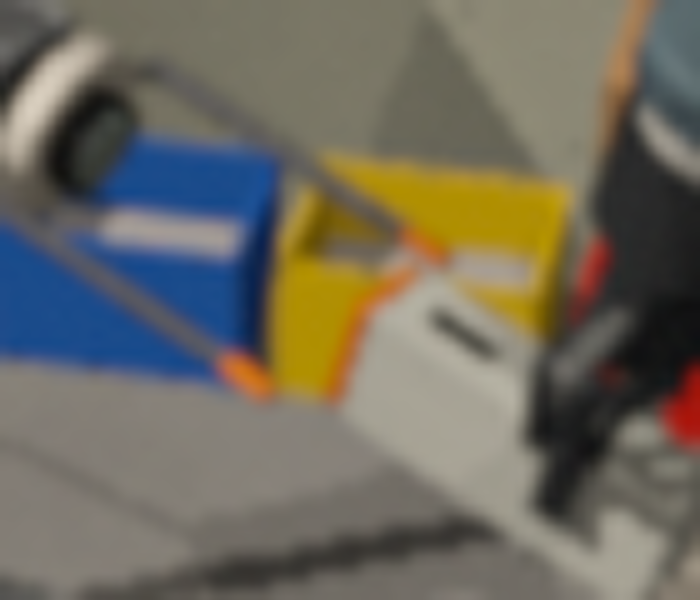

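View pics/t16.png

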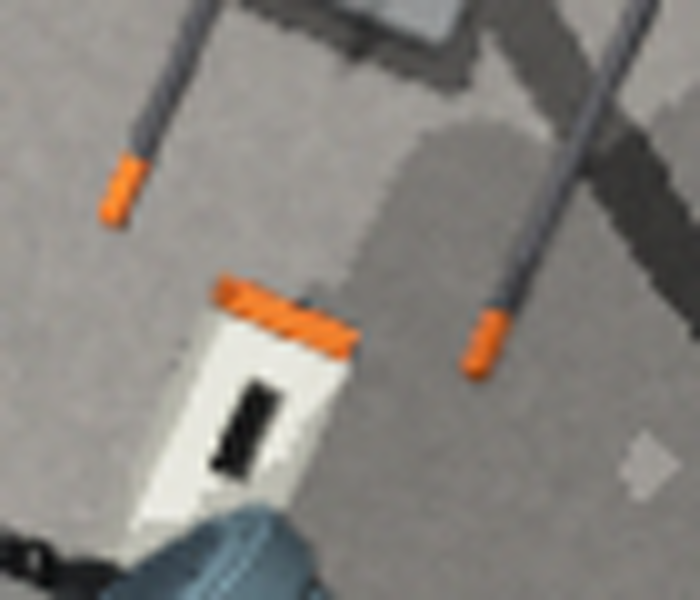

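```bash
python3 -c "
from bench import hand_in,get_obs
print(hand_in());o=get_obs();print(o['time_s'],o['opening'],o['wrist_force'])"
```

```text
the job is handed in; nothing more can be done
None
the job is handed in; nothing more can be done
```

I turned the strap by its knob to the stop, lifted the orange-plugged profile out of its nest and handed in at about 19.1 s. The arm was still gripping the profile at the camera's focus.

**Strap:** I gripped the ball knob and turned it clockwise until the stop pushed back with about 19 N. Later pictures show the strap lying along the bed between the two profiles.

**Contact while grasping:** One gripper knuckle touched the strap on the way down, at up to about 16 N. I backed off, narrowed the jaws and gripped clear of it. The pictures taken after the lift show the strap unmoved, and the plain profile still in its nest.

**Final checks:**

| What | Result |
|---|---|
| Plug face centre | (0.565, -0.299, 0.260) |
| Measured focus | (0.564, -0.299, 0.260) |
| Wrist picture | plug centred between the tips, within 1 mm; about 0.6 mm past the tips; profile not slipped in the grip |
| Top picture | plug about 1 mm further forward than calculated |
| Side picture | plug about 3 mm further back than calculated; this disagreed with the wrist and top pictures |

- I trusted the wrist picture for the position along the line of sight, because the side camera had already read 3–6 mm off on other points.
- The profile is held at a tilt of 0.275 rad. My tilt measurements of the fork ranged from 0.25 to 0.30, so expect up to about 0.02 rad of error.
- The profile's yaw is -0.405 rad; the wrist-camera measurements gave about -0.40 to -0.41.
- No force change suggested a touch on the stand or fork, and the joints were at rest when I handed in.

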